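Seat a tube block on a dry-block heater and hold its cap-lock plate over the screw holes

ROBOT

A 6-joint arm with a two-finger parallel gripper is mounted at the origin on a cart in front of the work surface, level with it; the furniture and walls round the work are solid. World frame = base frame: x ahead of the robot, y to its left, z up, the work surface at z = 0. Lengths are in m, angles in rad, forces in N, time in s.
With the tool pointing down it reaches from about 0.25 to 0.8 m from the base axis. Payload 8.5 kg.
Tool frame: the origin (TCP) lies midway between the tips of the shut fingers; the grasp point (between the pads) lies 19 mm behind it; z points along the fingers, y is the line along which they close (so a half turn about z gives the same grasp; the last joint's range is limited). The gripper opens to 85 mm and grips with 20 to 120 N. Pads are 22 mm wide; open, the fingers measure 114 mm over their backs; the gripper's body (76 mm by 85 mm) begins 54 mm behind the grasp point. The pads swing forward as they close: fully open they stand 13 mm farther back than shut.
Start: joints at [-1.254, 0.238, -0.013, 1.319, 0, 1.571], TCP at [0.164, -0.499, 0.231] pointing down, gripper open.
Joint ranges: [-2.66, 2.66], [-1.03, 1.9], [-1.14, 1.46], [-1.82, 2.27], [-1.45, 1.34], [-3.14, 3.14]. Speed limits (rad/s): [2.22, 2.22, 2.79, 3.14, 3.14, 3.14].

INTERFACE

Orientations are given as a 3x3 rotation matrix whose columns are the frame's x, y, z axes.
In Python, from bench import manip gives the robot as it stands.
- The arm moves only by the tool drive_tool, never from a script. Its arguments are lists of equal length, an entry for each row: "gripper": the finger opening in cm, from 0 to 8.54; "linear": the shift along the tool's x, y, z in cm, a list of three; "delta_rot": the turn, a rotation vector about the tool's x, y, z in rad, a list of three. A call has 1 to 20 rows; each row is the pose to reach, as a shift and turn from the pose commanded when the call began, along the tool's axes at that moment; what a row does not reach only later rows make up. A row lasts 1/8 s, in which the tool goes at most 62.5 mm and 10.7 degrees, less where a joint would pass 70% of its speed; a pose out of reach is approached as far as the arm can. A call with a gripper value outside its range is refused whole. The fingers move at their own pace and stop on an object; "force" is the grip in N (left out, the last holds). Time passes only in rows, so rows that repeat a pose let the fingers close. It gives the time, the measured TCP pose, the force, the opening and the grip force at its end, in the units of the state.
- manip.get_state(): the state, without advancing time (a new reading comes with each control period).
- manip.camera(name): name is "side" or "top" or "wrist"; returns a dict with "pixels" (384x512x3 uint8, red, green, blue), "vfov" (degrees; the focal length in pixels is half the picture's height over the tangent of half this angle, whatever the lens; pixels are square), "cx", "cy" (the principal point, pixels), "T" (4x4, takes a point from camera to world coordinates). Camera axes: x right, y down, z forward; pixel columns grow to the right and rows downward; lengths in m; the calibration is good to about 2 mm. A picture is of the moment at which its call begins. There is no depth.
- manip.sign_off(): hands the job in; it is judged then, once.
Trained networks look in the newest picture that a camera, given by its name, has taken for a name from the list of things; names that differ only in an ending like _2 or _b are one class to them, and where a whole thing is asked for, a point or a joint stands for the part that bears it (a point fixed in the world has none). Each returns a list of dicts, best first, with "score" (0 to 1); they miss things now and then, are a little off and sometimes report something else, mostly with a low value. They report only what shows in the picture. A call takes as long as a camera call.
- manip.find_in(camera, target): "extent" ([left, top, width, height] in pixels, round what is visible of it).
- manip.silhouettes(camera, target): "pixels" (384x512 bool, what is visible of it) and "extent" ([left, top, width, height] in pixels, round what is visible of it).
The state is a dict: "time_s": time; "q": joint angles; "qd": joint speeds; "effort": joint torques, N m; "tool_pos": TCP position; "orientation": TCP orientation; "ft_force": force on the tool from outside, world axes, zero at the start; "torque": the same for the moment, N m; "width": finger opening in m; "grip_force": force on a finger pad.
Only numpy, scipy, OpenCV 4.12 (cv2) and the standard library are available. Lean on these libraries where they do the work, as an engineer would, in place of code of your own. Each camera call takes 0.05 s, during which the arm holds its last target. There are 200 camera calls.

TASK

Set the loaded tube block upright onto the dry-block heater, its thermometer-well end towards the control panel, so that its pin holes go fully home over the two deck pins; lower it, do not drop it, and let go. Then take the cap-lock plate by its handle and hold it level and still about a centimetre above the tube caps, touching nothing, its thermometer hole over the thermometer well and its four corner holes lined up over the block's threaded holes, so that I can start the screws: finish while still holding it there. Leave the timer, petri dish, marker pen and 50 ml tube where they are.

Things in the scene. Friction and masses are not known exactly. Their poses are not given: they have to be found in the camera images.
- heater: dry-block heater, white housing fixed on the bench, 180 (x) x 124 (y) mm, from x = -100 mm (front, sloped control panel) to x = +80 mm. Origin on the bench, midway below its two pins. Flat aluminium deck at z = 45 mm. z up; x runs from the panel to the back, away from the robot to within 15 degrees
- pin_front (a point): foot of the thicker steel pin on the heater's deck, at x = -42, y = 0, z = 45 mm of the heater: 10 mm thick, 14 mm tall, its upper 6 mm tapering to a 4 mm tip
- pin_back (a point): foot of the thinner steel pin on the heater's deck, at x = +42, y = 0, z = 45 mm of the heater: 8 mm thick, 14 mm tall, its upper 6 mm tapering to a 4 mm tip
- block: loose aluminium tube block, 110 (x) x 64 (y) x 40 (z) mm, 0.4 to 0.65 kg, with eight closed 1.5 ml tubes fixed in it, caps 7 mm above its top. Origin at the centre of its underside, z up. A 7 mm thermometer well in the top at x = -40 mm, y = 0 marks its front. Stands upright on the bench, front within 30 degrees of facing the robot. Seated, its origin is 45 mm above the heater's, axes alike
- socket_front (a point): mouth of the 12 mm wide, 16 mm deep blind hole in the block's underside at x = -42, y = 0 mm of the block; it goes over pin_front
- socket_back (a point): mouth of the 10 mm wide, 16 mm deep blind hole in the block's underside at x = +42, y = 0 mm of the block; it goes over pin_back
- plate: loose flat aluminium cap-lock plate, 110 (x) x 64 (y) x 5 (z) mm, 0.10 to 0.17 kg, with a black bow handle on top. Origin at the centre of its underside, z up. Four 9 mm corner holes; an 8 mm thermometer hole at x = -40 mm, y = 0 marks its front. Starts flat on the bench, handle up, front within 30 degrees of facing the robot; block and plate may have changed places
- handle (a point): middle of the plate's handle bar, at x = +4, y = 0, z = 41 mm of the plate. The bar lies along the plate's x, 76 mm long, 12 mm wide, 12 mm high, on two 9 mm round posts at x = -22 and +30 mm of the plate; 30 mm are free between bar and plate
- thread_front_left (a point): mouth of the 5 mm threaded hole in the block's top at x = -45, y = +22, z = 40 mm of the block; belongs under hole_front_left
- thread_back_right (a point): mouth of the 5 mm threaded hole in the block's top at x = +45, y = -22, z = 40 mm of the block (the two other threaded holes are at (-45, -22) and (+45, +22) mm); belongs under hole_back_right
- hole_front_left (a point): centre of the plate's corner hole at x = -45, y = +22 mm of the plate, at its underside
- hole_back_right (a point): centre of the plate's corner hole at x = +45, y = -22 mm of the plate, at its underside (the two other corner holes are at (-45, -22) and (+45, +22) mm)
- timer: white lab timer lying on its back on the bench, 62 x 62 x 14 mm, bystander; origin at the centre of its underside
- petri: closed petri dish on the bench, 57 mm across, 14 mm high, bystander; origin at the centre of its underside
- marker: capped marker pen lying on the bench, 135 mm long, 16 mm thick, bystander; origin under its middle
- falcon: 50 ml tube with a screw cap standing on the bench, 36 mm across, 113 mm tall, bystander; origin at the centre of its underside

How it is judged:
On the way, in this order (a step that is already met when the one before it is completed fails the run):
1. the tube block sits fully home on the heater's pins, right way round, and the gripper has let it go (z of block in the frame of heater between 0.042 and 0.048 m and horizontal distance between block and heater below 0.0025 m and x of thread_front_left in the frame of heater below -0.02 m and angle between the x axis of block and the x axis of heater, either way round below 0.06 rad and angle between block's own z axis and vertical below 0.04 rad and contact force between the fingers and block below 0.1 N), for 0.2 s.
2. the plate is lifted off the bench in the gripper (height (world z) of plate above 0.06 m and contact force between the fingers and plate above 0.5 N), for 0.1 s.
At the end, for the whole second after the job is handed in: Block on the pins: within 3 mm of full depth, 2.5 mm sideways, 0.06 rad, front to the panel, untouched. Plate held by the gripper, still, touching nothing else, level within 0.08 rad, its underside 11 to 27 mm above the block top, its corner holes within 3 mm sideways of the threaded holes (all of step 1 and contact force between the arm and block below 0.1 N and horizontal distance between hole_front_left and thread_front_left below 0.003 m and horizontal distance between hole_back_right and thread_back_right below 0.003 m and z of plate in the frame of block between 0.051 and 0.067 m and angle between plate's own z axis and vertical below 0.08 rad and linear speed of plate below 0.02 m/s and contact force between plate and block below 0.05 N and contact force between plate and heater below 0.05 N and contact force between the fingers and plate above 0.5 N); the arm keeps its last pose, push and grip.
It fails at once if the block is tipped over more than 35 degrees (angle between block's own z axis and vertical above 0.6 rad).
It fails at once if the block is dropped onto the heater instead of being lowered (horizontal distance between block and heater below 0.04 m and linear speed of block above 0.3 m/s and contact force between the fingers and block below 0.1 N).
It fails at once if a bystander (timer, petri dish, marker pen, 50 ml tube) is shifted more than 20 mm (distance of any of timer, petri, marker, falcon from where it was at the start of the episode above 0.02 m).
It also fails if it takes over 61 s, if anything falls off the work surface, if the arm or the gripper's body presses on something with over 40 N, if the wrist force passes 120 N, or if a joint passes its speed limit or range.

## Working session

There is one attempt and no reset: what is moved stays moved. The work goes in short steps, Python scripts to look and compute and a tool call to move; the robot and the scene stay as the last step left them, time stands still between calls to the robot, and variables do not carry over. Pictures are saved under pics/ and viewed, at most 10 in all, crops included, and the job is handed in when it is done.

Besides the shell and the picture viewer there is one more tool, called after "Emit:" as name(argument=value, ...) on one line, values as JSON. drive_tool: Moves the arm, as the interface text tells. Its arguments: {"type":"object","properties":{"gripper":{"type":"array","items":{"type":"number"}},"linear":{"type":"array","items":{"type":"array","items":{"type":"number"}}},"delta_rot":{"type":"array","items":{"type":"array","items":{"type":"number"}}},"force":{"type":"number"}},"required":["gripper","linear","delta_rot"]}

```bash
mkdir -p pics; ls
cat > h.py <<'E'
import numpy as np, cv2
from bench import manip
def cam(n,save=None):
    c=manip.camera(n)
    if save: cv2.imwrite('pics/'+save,c['pixels'][:,:,::-1])
    return c
def K(c):
    f=192/np.tan(np.radians(c['vfov'])/2); return np.array([[f,0,c['cx']],[0,f,c['cy']],[0,0,1]])
def ray(c,uv,z):
    T=np.array(c['T']); d=T[:3,:3]@np.linalg.solve(K(c),[uv[0],uv[1],1]); o=T[:3,3]
    return o+d*(z-o[2])/d[2]
def proj(c,P):
    T=np.array(c['T']); p=(np.atleast_2d(P)-T[:3,3])@T[:3,:3]; p=p@K(c).T
    return p[:,:2]/p[:,2:]
E
python3 - <<'E'
from h import *
np.set_printoptions(precision=3,suppress=True)
s=manip.get_state();print({k:np.round(s[k],3) for k in s})
a=cam('top');b=cam('side')
for n,c in (('top',a),('side',b)):
    print(n,c['vfov'],c['cx'],c['cy']);print(np.array(c['T']))
    for t in ['heater','block','plate','handle','timer','petri','marker','falcon','pin_front','pin_back']:
        print(t,[(round(r['score'],2),np.round(r['extent']).tolist()) for r in manip.find_in(n,t)[:2]])
im=np.vstack([a['pixels'],b['pixels']])[:,:,::-1]
cv2.imwrite('pics/a.png',cv2.resize(a['pixels'][:,:,::-1],(800,600),interpolation=cv2.INTER_CUBIC))
cv2.imwrite('pics/b.png',cv2.resize(b['pixels'][:,:,::-1],(800,600),interpolation=cv2.INTER_CUBIC))
E
```

```text
pics
{'time_s': np.float64(0.0), 'q': array([-1.254,  0.239, -0.014,  1.319, -0.   ,  1.571]), 'qd': array([ 0.001, -0.001, -0.   ,  0.   ,  0.002, -0.001]), 'effort': array([  0.   , -53.878,  34.644,   0.018,  -0.   ,   0.   ]), 'tool_pos': array([ 0.163, -0.498,  0.231]), 'orientation': array([[ 0.95 ,  0.312, -0.   ],
       [ 0.312, -0.95 ,  0.001],
       [-0.   , -0.001, -1.   ]]), 'ft_force': array([ 0.545, -1.222,  0.604]), 'torque': array([ 0.016, -0.041, -0.033]), 'grip_force': np.float64(0.0), 'width': np.float64(0.085)}
top 55.59927454523445 256.66289090662747 195.5196696675594
[[ 0.019 -0.99   0.139  0.446]
 [-1.    -0.021 -0.011  0.182]
 [ 0.014 -0.139 -0.99   0.901]
 [ 0.     0.     0.     1.   ]]
heater [(0.82, [306.0, 135.0, 63.0, 79.0]), (0.48, [301.0, 223.0, 29.0, 53.0])]
block [(0.66, [218.0, 212.0, 45.0, 55.0]), (0.27, [304.0, 135.0, 66.0, 80.0])]
plate [(0.95, [297.0, 227.0, 34.0, 46.0])]
handle [(0.84, [301.0, 224.0, 29.0, 51.0])]
timer [(0.49, [300.0, 225.0, 30.0, 48.0])]
petri [(0.73, [160.0, 190.0, 31.0, 25.0]), (0.62, [216.0, 215.0, 47.0, 50.0])]
marker [(0.57, [161.0, 163.0, 58.0, 15.0]), (0.31, [216.0, 211.0, 45.0, 55.0])]
falcon []
pin_front []
pin_back [(0.85, [302.0, 132.0, 65.0, 82.0])]
side 48.75223260713403 250.53115846132695 184.50700671200593
[[ 1.     0.016  0.     0.557]
 [ 0.013 -0.787  0.616 -0.351]
 [ 0.01  -0.616 -0.787  0.718]
 [ 0.     0.     0.     1.   ]]
heater [(0.7, [238.0, 247.0, 106.0, 78.0])]
block [(0.59, [177.0, 154.0, 59.0, 48.0])]
plate [(0.67, [155.0, 244.0, 64.0, 32.0])]
handle [(0.58, [156.0, 244.0, 62.0, 35.0])]
timer [(0.66, [280.0, 168.0, 39.0, 33.0])]
petri [(0.78, [237.0, 121.0, 24.0, 20.0])]
marker [(0.51, [278.0, 116.0, 15.0, 47.0])]
falcon [(0.58, [324.0, 122.0, 21.0, 44.0])]
pin_front [(0.84, [230.0, 242.0, 113.0, 85.0])]
pin_back [(0.83, [232.0, 246.0, 110.0, 82.0])]
```

View pics/a.png

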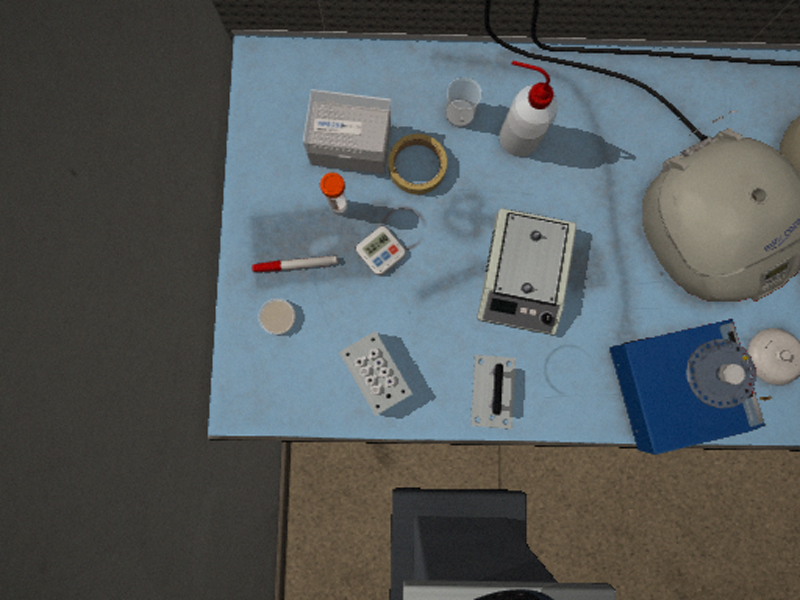

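View pics/b.png

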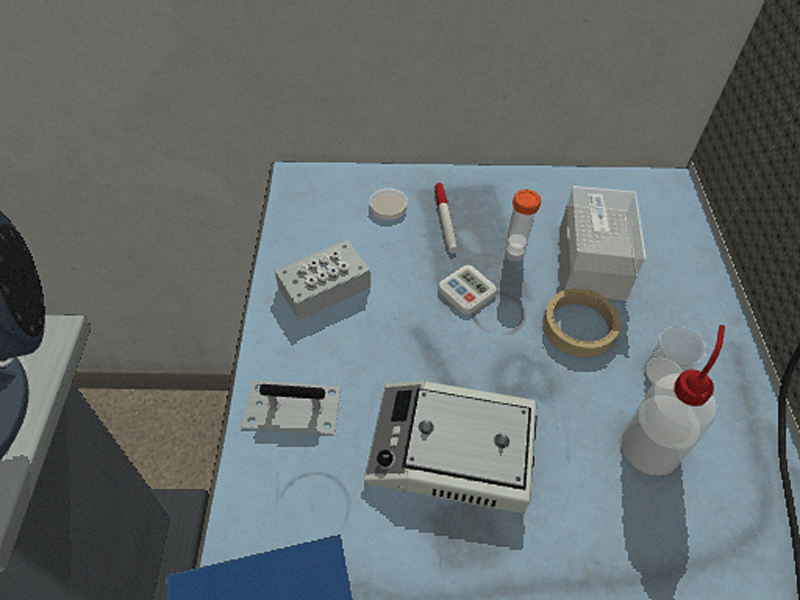

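The top picture shows the block at about (378,373), the plate at (494,392) and the heater at (527,270), all at 800x600 scale. The side picture agrees. Next I'll estimate rough poses from these views.

```bash
cat > r.py <<'E'
from h import *
np.set_printoptions(precision=4,suppress=True)
a=cam('top');b=cam('side');k=384/600
def tri(ut,us):
    # triangulate from 800x600 view px
    A=[];B=[]
    for c,u in((a,ut),(b,us)):
        T=np.array(c['T']);d=T[:3,:3]@np.linalg.solve(K(c),[u[0]*k,u[1]*k,1]);d/=np.linalg.norm(d)
        P=np.eye(3)-np.outer(d,d);A.append(P);B.append(P@T[:3,3])
    return np.linalg.solve(sum(A),sum(B))
pf=tri((527,289),(426,428));pb=tri((536,237),(502,441));print('pins',pf,pb)
m=np.mean([ray(a,(np.array(p)*k),.055) for p in((527,289),(536,237))],0);print(m)
d=ray(a,np.array((536,237))*k,.055)-ray(a,np.array((527,289))*k,.055);print(d,np.linalg.norm(d),np.arctan2(d[1],d[0]))
for n,cs,z in(('block',((343,349),(375,333),(412,398),(380,414)),.04),('plate',((474,356),(517,358),(515,429),(471,427)),.005)):
    P=np.array([ray(a,np.array(p)*k,z) for p in cs]);d=(P[0]+P[1]-P[2]-P[3])/2
    print(n,P.mean(0),np.linalg.norm(d),np.linalg.norm(P[0]-P[1]),'yaw',np.arctan2(d[1],d[0]))
w=manip.camera('wrist');s=manip.get_state();R=np.array(s['orientation']);T=np.array(w['T']);print(w['vfov'],w['cx'],w['cy']);print(R.T@T[:3,:3],R.T@(T[:3,3]-s['tool_pos']))
E
python3 r.py
```

```text
pins [ 0.5971 -0.0197  0.0427] [ 0.6796 -0.0344  0.0438]
[ 0.6344 -0.0243  0.055 ]
[ 0.0811 -0.0148  0.    ] 0.0824755629708556 -0.17996946073845502
block [0.4632 0.2065 0.04  ] 0.11204623151818895 0.053926478654095354 yaw 0.5439146581754782
plate [0.4381 0.0244 0.005 ] 0.10973791786111997 0.06785035290991875 yaw -0.03909696711131646
63.57205492592606 255.4408810713994 192.36758841016248
[[ 0.0001 -0.9455 -0.3255]
 [ 1.     -0.0001  0.0004]
 [-0.0004 -0.3255  0.9455]] [ 0.0837  0.0015 -0.1418]
```

Emit:
drive_tool(gripper=[8.54,8.54,8.54,8.54,8.54,8.54,8.54,8.54,8.54,8.54,8.54,8.54,8.54,8.54,8.54,8.54,8.54], linear=[[0,0,-6],[0,0,-12],[22,-29.4,-12],[22,-29.4,-12],[22,-29.4,-12],[22,-29.4,-12],[22,-29.4,-12],[22,-29.4,-12],[22,-29.4,-12],[59.7,-30,2],[59.7,-30,2],[59.7,-30,2],[59.7,-30,2],[59.7,-30,2],[59.7,-30,2],[59.7,-30,2],[59.7,-30,2]], delta_rot=[[0,0,0],[0,0,0],[0,0,0.1],[0,0,0.2],[0,0,0.3],[0,0,0.4],[0,0,0.5],[0,0,0.5],[0,0,0.5],[0,0,0.5],[0,0,0.5],[0,0,0.5],[0,0,0.5],[0,0,0.5],[0,0,0.5],[0,0,0.5],[0,0,0.5]])

```text
time_s: 3.38
tool_pos: [0.6341, -0.0659, 0.2085]
orientation: [[0.993, -0.116, -0.001], [-0.116, -0.993, 0.031], [-0.004, -0.03, -1.0]]
ft_force: [-0.5, -0.6, -0.2]
width: 0.0852
grip_force: 0.0
```

Run:
```python
from h import *
np.set_printoptions(precision=4,suppress=True)
c=cam('wrist','w1.png');s=manip.get_state();print(s['time_s'],s['q'],s['tool_pos']);print(s['orientation'])
R=np.array(s['orientation']);print(R.T@np.array(c['T'])[:3,:3],R.T@(np.array(c['T'])[:3,3]-s['tool_pos']))
import pickle;pickle.dump((c,s),open('w1.pkl','wb'))
cv2.imwrite('pics/w1b.png',cv2.resize(c['pixels'][:,:,::-1],(800,600),interpolation=cv2.INTER_CUBIC))
for y in(-.18,):
  h=np.array([.637,-.027]);u=np.array([np.cos(y),np.sin(y)])
  print(proj(c,[[*(h+t*u),z] for t in(-.042,.042) for z in(.045,.059)]))
```

```text
3.425 [-0.1186  0.4427  0.2352  1.3668  0.0302  3.1397] [ 0.6331 -0.0661  0.2097]
[[ 0.9932 -0.1165  0.    ]
 [-0.1165 -0.9927  0.0304]
 [-0.0035 -0.0302 -0.9995]]
[[ 0.0006 -0.9454 -0.3259]
 [ 1.      0.0004  0.0005]
 [-0.0003 -0.3259  0.9454]] [ 0.0854  0.0012 -0.1406]
[[219.6514 211.5291]
 [217.7573 216.8117]
 [221.8383 132.5575]
 [219.8626 134.7515]]
```

View pics/w1b.png

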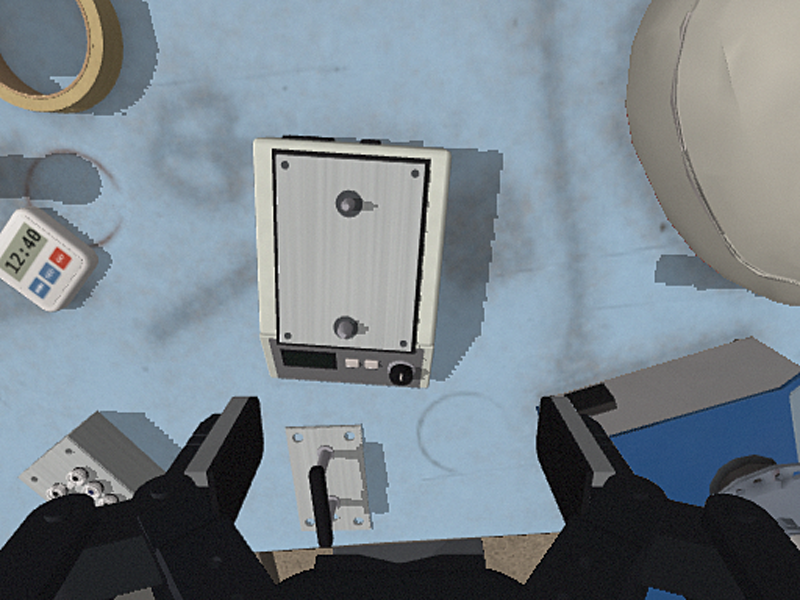

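Emit:
drive_tool(gripper=[8.54,8.54,8.54,8.54,8.54,8.54,8.54,8.54,8.54,8.54,8.54,8.54], linear=[[-3,-2,-2],[-6,-4,-4],[-9,-6,-4],[-12,-8,-4],[-14,-10,-4],[-14,-10,-4],[-14,-10,-4],[-14,-10,-4],[-14,-10,-4],[-14,-10,-4],[-14,-10,-4],[-14,-10,-4]], delta_rot=[[0,0,-0.18],[0,0,-0.36],[0,0,-0.54],[0,0,-0.72],[0,0,-0.9],[0,0,-1.08],[0,0,-1.26],[0,0,-1.44],[0,0,-1.62],[0,0,-1.8],[0,0,-1.98],[0,0,-1.98]])

```text
time_s: 4.92
tool_pos: [0.5048, 0.0483, 0.2553]
orientation: [[-0.287, 0.958, 0.004], [0.958, 0.286, 0.03], [0.028, 0.012, -1.0]]
ft_force: [-0.6, -0.2, 0.3]
width: 0.0856
grip_force: 0.0
```

```bash
cat >> h.py <<'E'
def move(target,yaw):
    "print linear(cm)/rot from the measured pose to target TCP xyz, tool-x yaw, tool down"
    s=manip.get_state();R=np.array(s['orientation']);c,n=np.cos(yaw),np.sin(yaw)
    G=np.array([[c,n,0],[n,-c,0],[0,0,-1.]])
    print('t',s['time_s'],'pos',np.round(s['tool_pos'],4),'q',np.round(s['q'],3))
    print('linear cm',np.round(R.T@(np.array(target)-s['tool_pos'])*100,2),'rot',np.round(cv2.Rodrigues(R.T@G)[0].ravel(),3))
E
python3 -c "
from h import *
move([.46,.207,.22],.544-np.pi)"
```

```text
t 4.925 pos [0.5048 0.0483 0.2553] q [ 0.077  0.196 -0.008  1.361  0.03   1.357]
linear cm [16.38  0.21  3.99] rot [ 0.034 -0.009 -1.824]
```

Emit:
drive_tool(gripper=[8.54,8.54,8.54,8.54,8.54,8.54,8.54,8.54,8.54,8.54,8.54,8.54], linear=[[4,0,1],[8,0,2],[12,0.2,3],[16.4,0.2,4],[16.4,0.2,4],[16.4,0.2,4],[16.4,0.2,4],[16.4,0.2,4],[16.4,0.2,4],[16.4,0.2,4],[16.4,0.2,4],[16.4,0.2,4]], delta_rot=[[0.034,0,-0.18],[0.034,0,-0.36],[0.034,0,-0.54],[0.034,0,-0.72],[0.034,0,-0.9],[0.034,0,-1.08],[0.034,0,-1.26],[0.034,-0.005,-1.44],[0.034,-0.009,-1.62],[0.034,-0.009,-1.8],[0.034,-0.009,-1.824],[0.034,-0.009,-1.824]])

```text
time_s: 6.42
tool_pos: [0.46, 0.2077, 0.2195]
orientation: [[-0.857, -0.515, -0.0], [-0.515, 0.857, 0.0], [0.0, 0.0, -1.0]]
ft_force: [-0.7, -0.4, -0.8]
width: 0.0852
grip_force: 0.0
```

Run:
```python
from h import *
import pickle
np.set_printoptions(precision=4,suppress=True)
c=cam('wrist');move([.46,.207,.22],.544-np.pi);s=manip.get_state();print(s['orientation'])
pickle.dump((c,s),open('w2.pkl','wb'))
cv2.imwrite('pics/w2.png',cv2.resize(c['pixels'][:,:,::-1],(800,600),interpolation=cv2.INTER_CUBIC))
```

```text
t 6.475 pos [0.46   0.2078 0.2194] q [ 0.424  0.208 -0.084  1.279  0.    -0.118]
linear cm [ 0.04 -0.07 -0.06] rot [ 0.    -0.    -0.002]
[[-0.8568 -0.5156 -0.0006]
 [-0.5156  0.8568  0.0002]
 [ 0.0004  0.0005 -1.    ]]
```

View pics/w2.png

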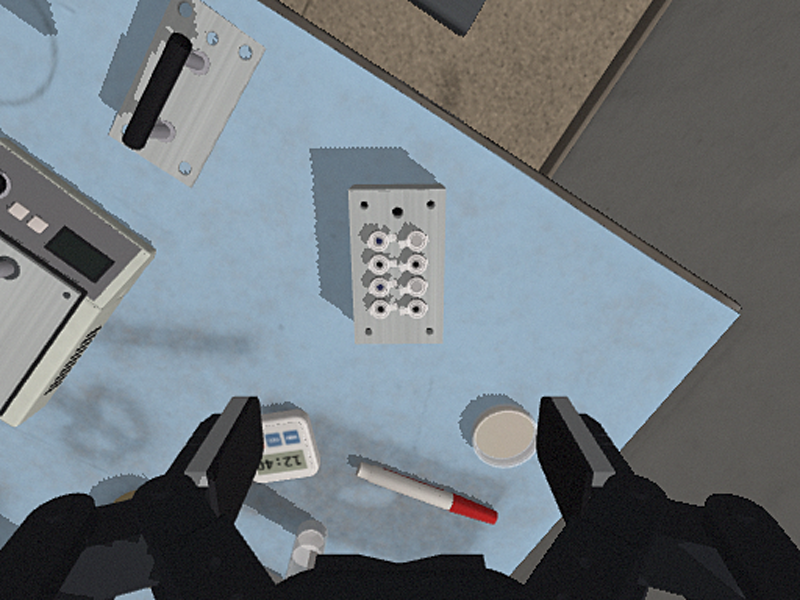

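The wrist view shows the block upright, with its thermometer well at (398,212) facing the robot. The threaded holes are near (364,205), (431,205), (368,331) and (430,331). I'll fit the poses to these holes.

```bash
cat >> h.py <<'E'
import pickle
from scipy.optimize import least_squares
def blob(c,uv,r=5,bright=False):
    "centroid of the dark (or bright) spot near uv (512 px frame)"
    g=cv2.cvtColor(c['pixels'],cv2.COLOR_RGB2GRAY).astype(float);u,v=np.round(uv).astype(int)
    p=g[v-r:v+r+1,u-r:u+r+1];m=np.median(p);w=np.clip((p-m if bright else m-p)-25,0,None)
    Y,X=np.mgrid[v-r:v+r+1,u-r:u+r+1];return np.array([(w*X).sum(),(w*Y).sum()])/w.sum()
def pose(c,uv,obj,g):
    "fit x,y,yaw; obj Nx3 with z in world heights"
    def res(p):
        k,n=np.cos(p[2]),np.sin(p[2]);o=np.array(obj,float);w=o.copy()
        w[:,0]=p[0]+k*o[:,0]-n*o[:,1];w[:,1]=p[1]+n*o[:,0]+k*o[:,1]
        return (proj(c,w)-uv).ravel()
    r=least_squares(res,g);return r.x,r.fun.reshape(-1,2)
E
python3 - <<'E'
from h import *
np.set_printoptions(precision=4,suppress=True)
c,s=pickle.load(open('w2.pkl','rb'))
k=384/600
G=np.array([(364,205),(431,205),(368,331),(430,331),(398,212)])*k
uv=np.array([blob(c,g,4) for g in G]);print(G-uv)
obj=np.array([(-45,-22,40),(-45,22,40),(45,-22,40),(45,22,40),(-40,0,40)])/1000
for f in(uv,G):
    x,e=pose(c,f,obj,[.46,.2,.54]);print(x);print(e)
c,s=pickle.load(open('w1.pkl','rb'))
# heater deck screws unknown; pins
P=np.array([(346,327),(349,204)])*k
for z in(.045,.059):
  print(pose(c,P,np.array([(-42,0,z*1e3),(42,0,z*1e3)])/1000,[.637,-.027,-.18]))
E
```

```text
[[0.301  0.6035]
 [0.7316 0.9989]
 [0.1758 0.315 ]
 [0.8129 0.6055]
 [0.8834 0.7139]]
[0.4643 0.2073 0.5516]
[[-0.2458 -0.1336]
 [ 0.2025 -0.1986]
 [-0.1439  0.155 ]
 [ 0.1042  0.0576]
 [ 0.08    0.1702]]
[0.4646 0.2081 0.5494]
[[ 0.1463 -0.0905]
 [ 0.1343 -0.451 ]
 [ 0.1292  0.3841]
 [-0.2848  0.0799]
 [-0.1387  0.1458]]
(array([ 0.639 , -0.029 , -0.1754]), array([[-0.0237,  0.3564],
       [ 0.0192, -0.2991]]))
(array([ 0.6423, -0.0314, -0.1773]), array([[-0.1644,  2.4111],
       [ 0.1324, -2.0066]]))
```

```bash
python3 -c "
from h import *
move([.4643,.2073,.005],.5516-np.pi)"
```

```text
t 6.475 pos [0.46   0.2078 0.2194] q [ 0.424  0.208 -0.084  1.279  0.    -0.118]
linear cm [-0.35 -0.27 21.44] rot [ 0.   -0.   -0.01]
```

Emit:
drive_tool(gripper=[8.54,8.54,8.54,8.54,8.54,8.54,8.54,8.54,6,6,6,6,6,6], linear=[[-0.35,-0.27,4],[-0.35,-0.27,8],[-0.35,-0.27,12],[-0.35,-0.27,15],[-0.35,-0.27,18],[-0.35,-0.27,20],[-0.35,-0.27,21.4],[-0.35,-0.27,21.4],[-0.35,-0.27,21.4],[-0.35,-0.27,21.4],[-0.35,-0.27,21.4],[-0.35,-0.27,21.4],[-0.35,-0.27,21.4],[-0.35,-0.27,21.4]], delta_rot=[[0,0,-0.01],[0,0,-0.01],[0,0,-0.01],[0,0,-0.01],[0,0,-0.01],[0,0,-0.01],[0,0,-0.01],[0,0,-0.01],[0,0,-0.01],[0,0,-0.01],[0,0,-0.01],[0,0,-0.01],[0,0,-0.01],[0,0,-0.01]], force=60)

```text
time_s: 8.22
tool_pos: [0.4648, 0.208, 0.0063]
orientation: [[-0.849, -0.528, 0.001], [-0.528, 0.849, 0.001], [-0.001, 0.0, -1.0]]
ft_force: [-2.0, 1.0, 7.7]
width: 0.0632
grip_force: 67.1
```

Emit:
drive_tool(gripper=[6,6,6,6,6,6,6,6,6,6,6,6,6,6], linear=[[0,0,-2],[0,0,-6],[0,0,-11],[0,0,-16],[0,0,-19.4],[-2,-2,-19.4],[-5,-5,-19.4],[-8,-8,-19.4],[-10,-10,-19.4],[-11.2,-11.8,-19.4],[-11.2,-11.8,-19.4],[-11.2,-11.8,-19.4],[-11.2,-11.8,-19.4],[-11.2,-11.8,-19.4]], delta_rot=[[0,0,0],[0,0,0],[0,0,0],[0,0,0],[0,0,0],[0,0,0.12],[0,0,0.28],[0,0,0.44],[0,0,0.6],[0,0,0.727],[0,0,0.727],[0,0,0.727],[0,0,0.727],[0,0,0.727]])

```text
time_s: 9.98
tool_pos: [0.6214, 0.1668, 0.1994]
orientation: [[-0.986, 0.169, -0.001], [0.169, 0.986, 0.0], [0.001, 0.0, -1.0]]
ft_force: [-0.7, -0.6, -6.4]
width: 0.0632
grip_force: 69.9
```

Run:
```python
from h import *
np.set_printoptions(precision=4,suppress=True)
c=cam('wrist');move([.623,.167,.2],-.1754-np.pi);s=manip.get_state();print(s['orientation'],s['width'],s['grip_force'])
pickle.dump((c,s),open('w3.pkl','wb'))
cv2.imwrite('pics/w3.png',cv2.resize(c['pixels'][:,:,::-1],(800,600),interpolation=cv2.INTER_CUBIC))
```

```text
t 10.025 pos [0.6215 0.1668 0.1994] q [0.262 0.456 0.23  1.346 0.    0.432]
linear cm [-0.15  0.05 -0.06] rot [ 0.    -0.001  0.006]
[[-0.9856  0.1689 -0.0005]
 [ 0.1689  0.9856  0.0002]
 [ 0.0006  0.0001 -1.    ]] 0.0628621988026863 69.9298038566485
```

View pics/w3.png

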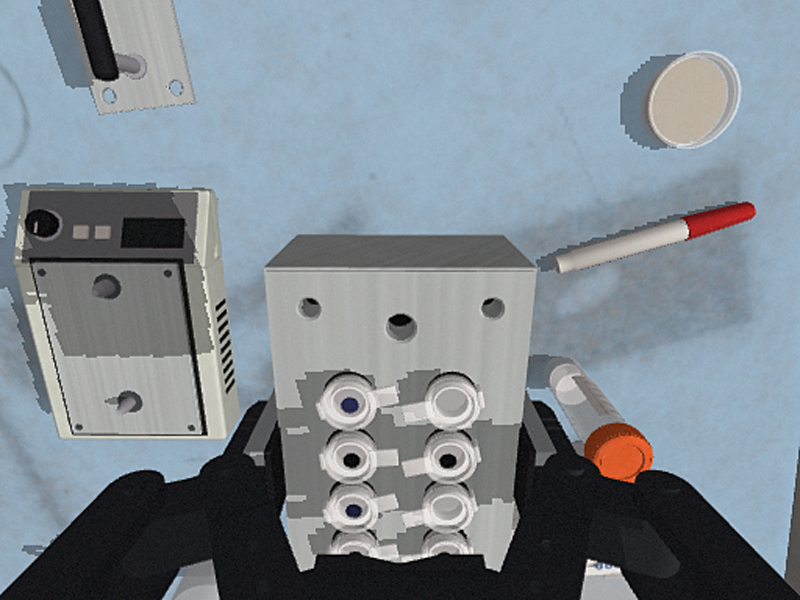

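The wrist view shows the held block between the fingers, with the well at (400,326) and the front holes at (310,308) and (492,308). The heater pins are at (105,286) and (128,402). I'll zoom in on the pins and check the held block's pose.

Run:
```python
from h import *
np.set_printoptions(precision=4,suppress=True)
c,s=pickle.load(open('w3.pkl','rb'));k=384/600
p=c['pixels'][160:285,5:140,::-1];q=cv2.resize(p,None,fx=4.8,fy=4.8,interpolation=cv2.INTER_CUBIC);cv2.imwrite('pics/w3z.png',q);print(q.shape)
# held block: x,y,z,yaw fit in world
G=np.array([(310,308),(492,308),(400,326)])*k
obj=np.array([(-45,-22,40),(-45,22,40),(-40,0,40)])/1000
R=np.array(s['orientation']);t=np.array(s['tool_pos'])
def res(p):
    n,d=np.sin(p[3]),np.cos(p[3]);w=np.array([[p[0]+d*o[0]-n*o[1],p[1]+n*o[0]+d*o[1],p[2]+o[2]] for o in obj]);return (proj(c,w)-G).ravel()
r=least_squares(res,[t[0],t[1],t[2]-.005,-.17]);print(r.x,r.fun,'in tool',R.T@(r.x[:3]-t),'tool yaw',np.arctan2(-R[1,0],-R[0,0]))
```

```text
(600, 648, 3)
[ 0.6226  0.1655  0.1909 -0.1698] [-0.1509 -0.2866 -0.2565 -0.2146  0.413   0.5081] in tool [-0.0013 -0.001   0.0085] tool yaw -0.16967472284925192
```

View pics/w3z.png

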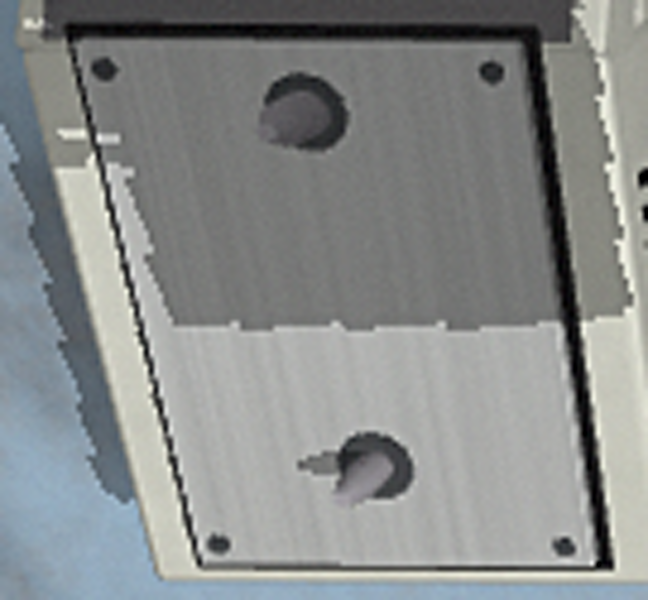

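The enlarged crop shows the dark collars at the pin feet, centred near (308,112) and (376,466). The tips lean to about (273,129) and (348,496), and the deck screws are at (104,69), (491,72), (218,544) and (564,546).

Run:
```python
from h import *
np.set_printoptions(precision=4,suppress=True)
c,s=pickle.load(open('w3.pkl','rb'))
f=lambda P:np.array(P,float)/4.8+[5,160]-.4
U=f([(308,112),(376,466)]);V=f([(273,129),(348,496)])
o=lambda z:np.array([(-.042,0,z),(.042,0,z)])
g=[.639,-.029,-.175]
print(pose(c,U,o(.045),g));print(pose(c,V,o(.058),g))
x,e=pose(c,np.vstack([U,V]),np.vstack([o(.045),o(.058)]),g);print(x);print(e)
S=f([(104,69),(491,72),(218,544),(564,546)])
w=np.array([ray(c,p,.045) for p in S]);d=w[2]+w[3]-w[0]-w[1];print(w.mean(0),np.arctan2(d[1],d[0]),np.linalg.norm(w[2]-w[0]),np.linalg.norm(w[1]-w[0]))
# same in w1
c1,_=pickle.load(open('w1.pkl','rb'));S1=np.array([(289,336),(403,343),(285,165),(415,174)])*.64
w=np.array([ray(c1,p,.045) for p in S1]);d=w[2]+w[3]-w[0]-w[1];print(w.mean(0),np.arctan2(d[1],d[0]),np.linalg.norm(w[2]-w[0]),np.linalg.norm(w[1]-w[0]))
```

```text
(array([ 0.6392, -0.0277, -0.1811]), array([[ 0.0002, -0.0172],
       [-0.0002,  0.0204]]))
(array([ 0.6389, -0.027 , -0.1773]), array([[-0.0005,  0.0685],
       [ 0.0006, -0.0816]]))
[ 0.639  -0.0274 -0.1791]
[[ 0.2148 -0.1991]
 [ 0.3526 -0.1318]
 [-0.2068  0.2472]
 [-0.3392  0.0671]]
[ 0.6449 -0.029   0.045 ] -0.17677649624033784 0.11376408358692795 0.07979711208146027
[ 0.6448 -0.0302  0.045 ] -0.17421173171890036 0.11398094521639948 0.0787769345131358
```

```bash
python3 -c "
from h import *
move([.639,-.0278,.072],-.178-np.pi)"
```

```text
t 10.025 pos [0.6215 0.1668 0.1994] q [0.262 0.456 0.23  1.346 0.    0.432]
linear cm [ -5.02 -18.88  12.73] rot [ 0.    -0.001  0.008]
```

Emit:
drive_tool(gripper=[6,6,6,6,6,6,6,6,6,6,6,6,6], linear=[[-1,-4,0],[-2.5,-9,0],[-4,-14,0],[-5,-17.5,0],[-5,-18.9,0],[-5,-18.9,3],[-5,-18.9,7],[-5,-18.9,10],[-5,-18.9,12],[-5,-18.9,12.7],[-5,-18.9,12.7],[-5,-18.9,12.7],[-5,-18.9,12.7]], delta_rot=[[0,0,0],[0,0,0],[0,0,0.008],[0,0,0.008],[0,0,0.008],[0,0,0.008],[0,0,0.008],[0,0,0.008],[0,0,0.008],[0,0,0.008],[0,0,0.008],[0,0,0.008],[0,0,0.008]])

```text
time_s: 11.65
tool_pos: [0.6395, -0.0282, 0.073]
orientation: [[-0.984, 0.177, 0.001], [0.177, 0.984, 0.0], [-0.001, 0.0, -1.0]]
ft_force: [-0.2, -0.7, -6.7]
width: 0.0632
grip_force: 69.9
```

Run:
```python
from h import *
move([.639,-.0278,.0515],-.178-np.pi)
a=cam('side');b=cam('top')
p=np.hstack([cv2.resize(a['pixels'][225:335,215:355],(400,314),interpolation=cv2.INTER_CUBIC),cv2.resize(b['pixels'][100:210,270:410],(400,314),interpolation=cv2.INTER_CUBIC)])
cv2.imwrite('pics/s1.png',p[:,:,::-1])
```

```text
t 11.65 pos [ 0.6395 -0.0282  0.073 ] q [-0.044  0.517  0.     1.053  0.     0.134]
linear cm [0.06 0.03 2.15] rot [ 0.     0.001 -0.   ]
```

View pics/s1.png

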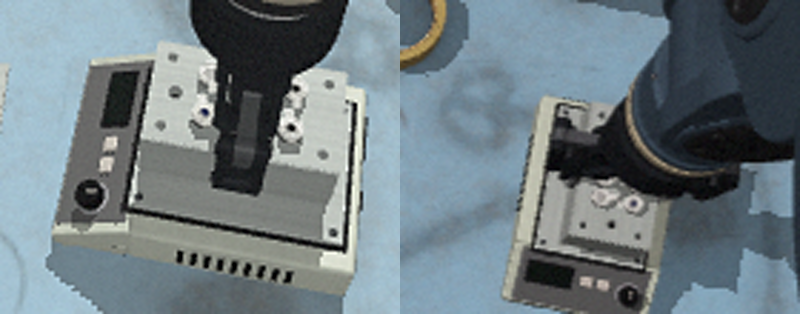

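The crop shows the block hovering over the deck, with its well at (175,92) on the panel side. I'll lower it in small steps and watch the force.

Emit:
drive_tool(gripper=[6,6,6,6], linear=[[0,0,0.5],[0,0,1],[0,0,1.2],[0,0,1.2]], delta_rot=[[0,0,0],[0,0,0],[0,0,0],[0,0,0]])

```text
time_s: 12.25
tool_pos: [0.6387, -0.0281, 0.0597]
orientation: [[-0.984, 0.177, -0.001], [0.177, 0.984, 0.0], [0.002, 0.0, -1.0]]
ft_force: [-0.4, 0.6, -6.3]
width: 0.0627
grip_force: 70.0
```

Emit:
drive_tool(gripper=[6,6,6,6,6], linear=[[0,0,0.3],[0,0,0.6],[0,0,0.8],[0,0,0.9],[0,0,0.9]], delta_rot=[[0,0,0],[0,0,0],[0,0,0],[0,0,0],[0,0,0]])

```text
time_s: 12.88
tool_pos: [0.6388, -0.0278, 0.0514]
orientation: [[-0.984, 0.177, -0.001], [0.177, 0.984, 0.001], [0.001, 0.001, -1.0]]
ft_force: [-3.9, 5.3, -1.5]
width: 0.0631
grip_force: 70.7
```

Emit:
drive_tool(gripper=[6,6,6], linear=[[0,0,0.08],[0,0,0.15],[0,0,0.15]], delta_rot=[[0,0,0],[0,0,0],[0,0,0]])

```text
time_s: 13.25
tool_pos: [0.6388, -0.0278, 0.0513]
orientation: [[-0.984, 0.177, 0.0], [0.177, 0.984, 0.001], [-0.0, 0.001, -1.0]]
ft_force: [-7.3, 5.5, 10.9]
width: 0.063
grip_force: 72.3
```

Emit:
drive_tool(gripper=[6,8.54,8.54,8.54,8.54,8.54,8.54,8.54,8.54,8.54], linear=[[0,0,-0.1],[0,0,-0.1],[0,0,-0.1],[0,0,-0.1],[0,0,-0.1],[0,0,-2],[0,0,-6],[0,0,-11],[0,0,-15],[0,0,-15]], delta_rot=[[0,0,0],[0,0,0],[0,0,0],[0,0,0],[0,0,0],[0,0,0],[0,0,0],[0,0,0],[0,0,0],[0,0,0]])

```text
time_s: 14.5
tool_pos: [0.6408, -0.0284, 0.2032]
orientation: [[-0.984, 0.178, 0.005], [0.178, 0.984, -0.0], [-0.005, 0.001, -1.0]]
ft_force: [0.2, 0.3, -0.4]
width: 0.0855
grip_force: 0.0
```

Run:
```python
from h import *
np.set_printoptions(precision=4,suppress=True)
c=cam('wrist');s=manip.get_state();print(s['tool_pos'],s['time_s']);print(s['orientation']);pickle.dump((c,s),open('w4.pkl','wb'))
cv2.imwrite('pics/w4.png',cv2.resize(c['pixels'][:,:,::-1],(800,600),interpolation=cv2.INTER_CUBIC))
```

```text
[ 0.6398 -0.0283  0.2009] 14.55
[[-0.9841  0.1776  0.0022]
 [ 0.1776  0.9841 -0.0001]
 [-0.0022  0.0003 -1.    ]]
```

View pics/w4.png

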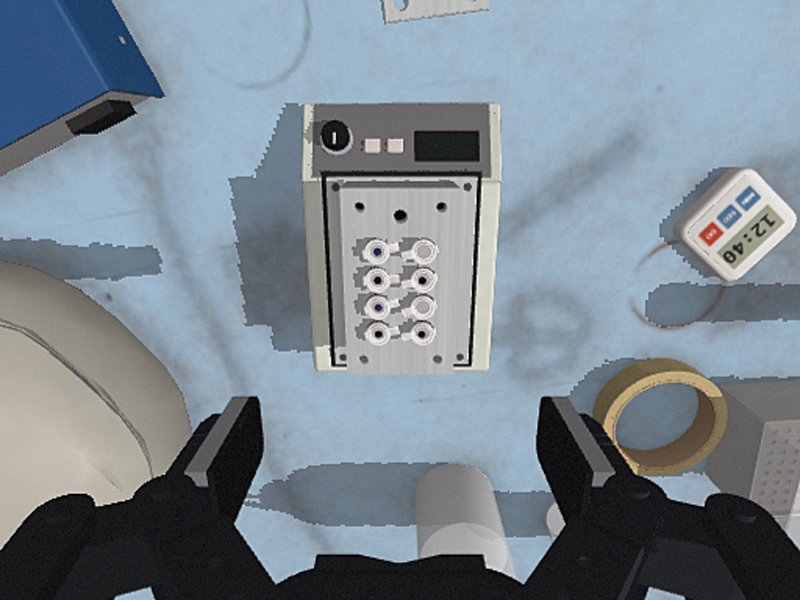

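The block is seated with its well at (400,215) towards the panel and its corner holes near (360,206), (441,206), (364,358) and (437,358). I'll fit the block pose and work out the move to the plate.

Run:
```python
from h import *
np.set_printoptions(precision=4,suppress=True)
c=cam('wrist');s=manip.get_state();pickle.dump((c,s),open('w4.pkl','wb'))
G=np.array([(360,206),(441,206),(364,358),(437,358),(400,215)])*.64
uv=np.array([blob(c,g,4) for g in G]);print(G-uv)
for z in (85,88):
  obj=np.array([(-45,-22,z),(-45,22,z),(45,-22,z),(45,22,z),(-40,0,z)])/1000
  x,e=pose(c,uv,obj,[.639,-.028,-.178]);print(x,abs(e).mean());print(e)
move([.438,.024,.18],-.04-np.pi)
```

```text
[[ 0.6765 -1.7439]
 [ 0.0776 -1.7975]
 [ 0.5017 -2.4297]
 [-0.2292 -2.5388]
 [ 0.1846 -1.5432]]
[ 0.6387 -0.0291 -0.1758] 0.27399215128924653
[[-0.4599 -0.2078]
 [ 0.4313 -0.3983]
 [-0.2408  0.3633]
 [ 0.1361  0.1486]
 [ 0.1231  0.2307]]
[ 0.6379 -0.029  -0.1758] 0.6016055036224912
[[-0.7866 -0.6077]
 [ 0.7559 -0.8   ]
 [-0.5009  1.0828]
 [ 0.3991  0.867 ]
 [ 0.1222 -0.0939]]
t 14.6 pos [ 0.6391 -0.0283  0.1994] q [-0.044  0.449  0.219  1.342  0.     0.134]
linear cm [20.71  1.58  1.95] rot [ 0.    -0.    -0.138]
```

Emit:
drive_tool(gripper=[8.54,8.54,8.54,8.54,8.54,8.54,8.54,8.54,8.54], linear=[[4,0.3,0],[9,0.8,0],[14,1.2,1],[18,1.6,2],[20.7,1.6,2],[20.7,1.6,2],[20.7,1.6,2],[20.7,1.6,2],[20.7,1.6,2]], delta_rot=[[0,0,0],[0,0,-0.07],[0,0,-0.138],[0,0,-0.138],[0,0,-0.138],[0,0,-0.138],[0,0,-0.138],[0,0,-0.138],[0,0,-0.138]])

```text
time_s: 15.72
tool_pos: [0.4386, 0.0241, 0.1794]
orientation: [[-0.999, 0.041, -0.001], [0.041, 0.999, 0.0], [0.001, 0.0, -1.0]]
ft_force: [-0.8, 0.2, -0.1]
width: 0.0855
grip_force: 0.0
```

Run:
```python
from h import *
np.set_printoptions(precision=4,suppress=True)
c=cam('wrist');s=manip.get_state();print(s['tool_pos'],s['time_s']);pickle.dump((c,s),open('w5.pkl','wb'))
cv2.imwrite('pics/w5.png',cv2.resize(c['pixels'][:,:,::-1],(800,600),interpolation=cv2.INTER_CUBIC))
```

```text
[0.4385 0.0241 0.1794] 15.775
```

View pics/w5.png

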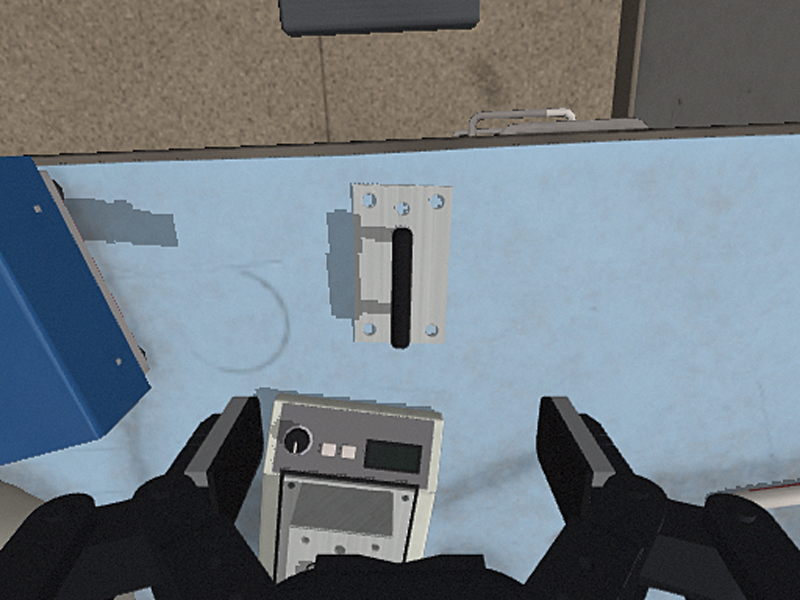

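The wrist view shows the plate with its corner holes at (369,200), (437,201), (369,329) and (432,329), the thermometer hole at (403,208) and the handle bar between them.

Run:
```python
from h import *
np.set_printoptions(precision=4,suppress=True)
c,s=pickle.load(open('w5.pkl','rb'))
G=np.array([(369,200),(437,201),(369,329),(432,329),(403,208)])*.64
for z in(2,5):
  obj=np.array([(-45,-22,z),(-45,22,z),(45,-22,z),(45,22,z),(-40,0,z)])/1000
  x,e=pose(c,G-.2,obj,[.438,.024,-.04]);print(x);print(e)
B=np.array([(401.5,228),(400,349)])*.64;print([ray(c,b,.047) for b in B])
k,n=np.cos(x[2]),np.sin(x[2]);h=[x[0]+.004*k,x[1]+.004*n];print(h)
move([*h,.021],x[2]-np.pi)
```

```text
[ 0.4405  0.024  -0.0567]
[[ 0.1044 -0.0174]
 [-0.1518  0.0502]
 [ 0.4408 -0.4321]
 [-0.2733  0.1661]
 [-0.1067  0.173 ]]
[ 0.4398  0.024  -0.0567]
[[-0.1021 -0.2998]
 [ 0.0646 -0.2258]
 [ 0.2561  0.0445]
 [-0.1038  0.6471]
 [-0.1025 -0.0565]]
[array([0.4055, 0.0253, 0.047 ]), array([0.4808, 0.0214, 0.047 ])]
[np.float64(0.44382074640020835), np.float64(0.02381995786741952)]
t 15.775 pos [0.4385 0.0241 0.1794] q [ 0.055  0.118 -0.301  1.153  0.     0.096]
linear cm [-0.55 -0.01 15.84] rot [ 0.    -0.001  0.016]
```

Emit:
drive_tool(gripper=[8.54,6,5,5,5,5,5,0.5,0.5,0.5,0.5,0.5,0.5,0.5,0.5,0.5,0.5], linear=[[-0.5,0,4],[-0.5,0,8],[-0.5,0,11],[-0.5,0,13.5],[-0.5,0,15],[-0.5,0,15.8],[-0.5,0,15.8],[-0.5,0,15.8],[-0.5,0,15.8],[-0.5,0,15.8],[-0.5,0,15.8],[-0.5,0,15.8],[-0.5,0,15.8],[-0.5,0,15.8],[-0.5,0,15.8],[-0.5,0,15.8],[-0.5,0,15.8]], delta_rot=[[0,0,0.014],[0,0,0.014],[0,0,0.014],[0,0,0.014],[0,0,0.014],[0,0,0.014],[0,0,0.014],[0,0,0.014],[0,0,0.014],[0,0,0.014],[0,0,0.014],[0,0,0.014],[0,0,0.014],[0,0,0.014],[0,0,0.014],[0,0,0.014],[0,0,0.014]], force=80)

```text
time_s: 17.9
tool_pos: [0.4435, 0.0241, 0.0223]
orientation: [[-0.999, 0.054, 0.001], [0.054, 0.999, 0.0], [-0.001, 0.0, -1.0]]
ft_force: [-1.0, -0.2, 6.8]
width: 0.0106
grip_force: 78.3
```

```bash
python3 -c "
from h import *
s=manip.get_state();print(s['width'],s['grip_force'],s['ft_force'],s['orientation'])
move([.443,.024,.18],-.1758-np.pi)
y=-.1758;move([.6387+.004*np.cos(y),-.0287+.004*np.sin(y),.18],y-np.pi)"
```

```text
0.010607479606364068 78.28593134880066 [-1.01994746 -0.19228542  6.81349629] [[-9.98522495e-01  5.43371337e-02  5.50009756e-04]
 [ 5.43372585e-02  9.98522617e-01  2.14558895e-04]
 [-5.37538665e-04  2.44127905e-04 -9.99999826e-01]]
t 17.9 pos [0.4435 0.0241 0.0223] q [ 0.054  0.282 -0.553  0.735  0.     0.109]
linear cm [ 5.000e-02 -1.000e-02 -1.577e+01] rot [0.    0.001 0.121]
t 17.9 pos [0.4435 0.0241 0.0223] q [ 0.054  0.282 -0.553  0.735  0.     0.109]
linear cm [-20.18  -4.26 -15.76] rot [0.    0.001 0.121]
```

Emit:
drive_tool(gripper=[0.5,0.5,0.5,0.5,0.5,0.5,0.5,0.5,0.5,0.5,0.5,0.5,0.5,0.5,0.5], linear=[[0,0,-1],[0,0,-4],[0,0,-8],[0,0,-12],[0,0,-15.8],[0,0,-15.8],[-4,-1,-15.8],[-9,-2,-15.8],[-14,-3,-15.8],[-18,-4,-15.8],[-20.2,-4.24,-15.8],[-20.2,-4.24,-15.8],[-20.2,-4.24,-15.8],[-20.2,-4.24,-15.8],[-20.2,-4.24,-15.8]], delta_rot=[[0,0,0],[0,0,0],[0,0,0],[0,0,0],[0,0,0],[0,0,0],[0,0,0.03],[0,0,0.06],[0,0,0.09],[0,0,0.121],[0,0,0.121],[0,0,0.121],[0,0,0.121],[0,0,0.121],[0,0,0.121]])

```text
time_s: 19.77
tool_pos: [0.642, -0.029, 0.18]
orientation: [[-0.985, 0.174, -0.0], [0.174, 0.985, 0.0], [0.0, 0.0, -1.0]]
ft_force: [-0.1, 0.1, -1.4]
width: 0.0103
grip_force: 78.3
```

Run:
```python
from h import *
np.set_printoptions(precision=4,suppress=True)
c=cam('wrist');s=manip.get_state();pickle.dump((c,s),open('w6.pkl','wb'));print(s['width'],s['grip_force'],s['orientation'])
y=-.1758;move([.6388+.0037*np.cos(y),-.0285+.0037*np.sin(y),.125],y-np.pi)
R=np.array(s['orientation']);t=np.array(s['tool_pos'])
o=t+R@[.0037,0,.0223]  # expected plate origin (tool x=-plate x)
P=np.array([(-45,-22,5),(-45,22,5),(-40,0,5),(-55,-32,5),(-55,32,5)])/1000
k,n=np.cos(y),np.sin(y);W=np.array([[o[0]+k*p[0]-n*p[1],o[1]+n*p[0]+k*p[1],o[2]+p[2]] for p in P])
u=proj(c,W);print('expected px(800)',u/.64)
im=cv2.resize(c['pixels'][:,:,::-1],(800,600),interpolation=cv2.INTER_CUBIC)
cv2.imwrite('pics/w6.png',im)
```

```text
0.010585754703121628 78.32047462463379 [[-0.9847  0.1743 -0.0004]
 [ 0.1743  0.9847  0.0001]
 [ 0.0004  0.     -1.    ]]
t 19.825 pos [ 0.6421 -0.0291  0.18  ] q [-0.045  0.461  0.189  1.3    0.     0.13 ]
linear cm [-0.03  0.    5.5 ] rot [ 0.    -0.     0.001]
expected px(800) [[337.6478 243.9504]
 [469.3639 244.0567]
 [403.4494 258.5835]
 [305.8664 213.8715]
 [501.3734 214.0258]]
```

View pics/w6.png

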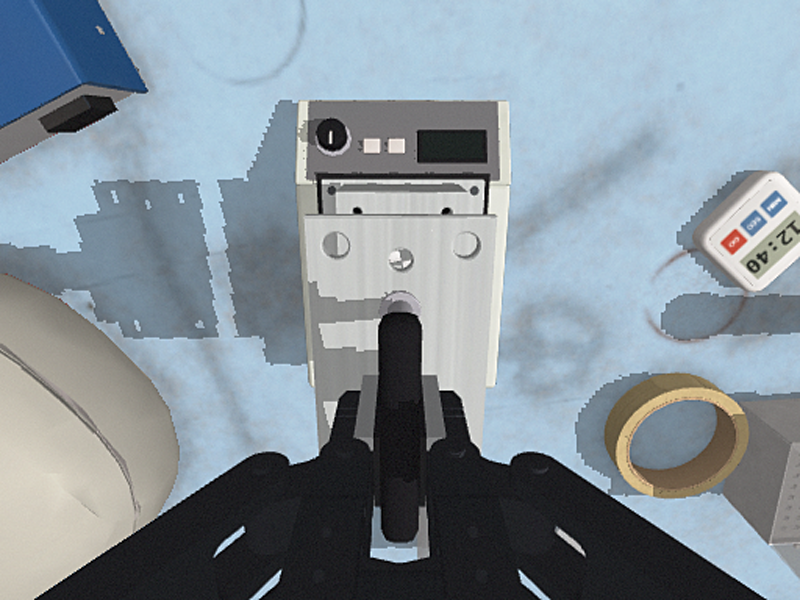

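The held plate's holes are at (335,245), (467,244) and (400,258), within 1 mm of where I expected them. The block's front holes show just ahead at (357,211) and (446,211). I'll lower it to the final height.

Emit:
drive_tool(gripper=[0.5,0.5,0.5,0.5,0.5,0.5,0.5,0.5,0.5,0.5], linear=[[0,0.04,1],[-0.03,0.04,2.5],[-0.03,0.04,4],[-0.03,0.04,5],[-0.03,0.04,5.4],[-0.03,0.04,5.4],[-0.03,0.04,5.4],[-0.03,0.04,5.4],[-0.03,0.04,5.4],[-0.03,0.04,5.4]], delta_rot=[[0,0,0],[0,0,0],[0,0,0],[0,0,0],[0,0,0],[0,0,0],[0,0,0],[0,0,0],[0,0,0],[0,0,0]])

```text
time_s: 21.08
tool_pos: [0.6429, -0.0289, 0.1257]
orientation: [[-0.985, 0.175, -0.001], [0.175, 0.985, 0.0], [0.001, 0.0, -1.0]]
ft_force: [-0.6, -0.2, -1.1]
width: 0.0104
grip_force: 78.3
```

Run:
```python
from h import *
np.set_printoptions(precision=4,suppress=True)
s=manip.get_state();print(s['tool_pos'],s['ft_force'],s['grip_force'],np.abs(s['qd']).max())
c=cam('wrist');a=cam('side');p=a['pixels'][215:335,215:365]
q=np.hstack([cv2.resize(c['pixels'][90:240,160:350],(400,316),interpolation=cv2.INTER_CUBIC),cv2.resize(p,(400,316),interpolation=cv2.INTER_CUBIC)])
cv2.imwrite('pics/f.png',q[:,:,::-1])
```

```text
[ 0.6429 -0.0289  0.1257] [-0.6248 -0.2487 -1.0641] 78.32537770271301 0.0023133644753181547
```

View pics/f.png

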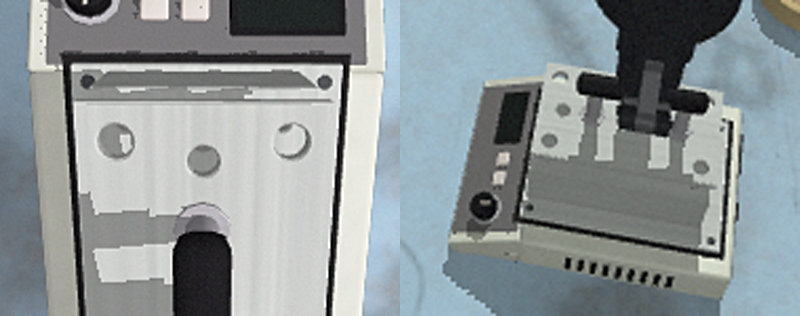

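```bash
python3 -c "
from bench import manip
print(manip.sign_off())"
```

```text
the job is handed in; nothing more can be done
None
```

I handed the job in at about 21 s with the block seated on both pins, well end to the panel, and the plate held level about 11 mm above the caps with its holes lined up to about 1 mm by my measurements; no verdict came back, and I viewed 11 pictures, one over the limit of 10.

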